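Put the white bottles back into their stands by size

TASK

Four white or whitish capped bottles of different sizes and four round grey bottle stands are spread over the bench among other things. Put each white bottle upright into the stand of its size, so that the largest bottle is in the largest stand, the second largest in the second largest, and so on down to the smallest. Knock no bottle over, and leave the brown bottle and the brass weight where they are.

Things in the scene. Friction and masses are not known exactly. Their poses are not given: they have to be found in the camera images.
- media: The largest white bottle: cloudy, see-through whitish plastic body with a blue screw cap, 69 mm in diameter and 141 mm tall, standing upright and loose, about 0.42 kg (varies). Origin: centre of its underside; z up its axis (yaw is arbitrary). The cap is solid, 43 mm in diameter from 117 to 141 mm above the underside and can be pinched from above. It belongs in the largest stand.
- diluent: The second largest white bottle: white plastic body with an orange screw cap, 54 mm in diameter and 131 mm tall, standing upright and loose, about 0.27 kg (varies). Origin: centre of its underside; z up its axis (yaw is arbitrary). The cap is solid, 31 mm in diameter from 111 to 131 mm above the underside and can be pinched from above. It belongs in the second largest stand.
- stain: The third largest white bottle: small white plastic body with a red screw cap, 37 mm in diameter and 82 mm tall, standing upright and loose, about 0.1 kg (varies). Origin: centre of its underside; z up its axis (yaw is arbitrary). The cap is solid, 22 mm in diameter from 54 to 82 mm above the underside and can be pinched from above. It belongs in the third largest stand.
- dropper: The smallest white bottle: slim white plastic body with a grey ribbed cap, 24 mm in diameter and 86 mm tall, standing upright and loose, about 0.04 kg (varies). Origin: centre of its underside; z up its axis (yaw is arbitrary). The cap is solid, 17 mm in diameter from 60 to 86 mm above the underside and can be pinched from above. It belongs in the smallest stand.
- stand_xl: The largest of four round grey plastic bottle stands (a low cup, open at the top, fixed to the bench): inside diameter 85 mm, outside 93 mm, rim 14 mm high, floor 4 mm above the bench. Origin: centre of its underside, at bench height; z up.
- stand_l: The second largest of four round grey plastic bottle stands (a low cup, open at the top, fixed to the bench): inside diameter 70 mm, outside 78 mm, rim 14 mm high, floor 4 mm above the bench. Origin: centre of its underside, at bench height; z up.
- stand_m: The third largest of four round grey plastic bottle stands (a low cup, open at the top, fixed to the bench): inside diameter 53 mm, outside 61 mm, rim 14 mm high, floor 4 mm above the bench. Origin: centre of its underside, at bench height; z up.
- stand_s: The smallest of four round grey plastic bottle stands (a low cup, open at the top, fixed to the bench): inside diameter 40 mm, outside 48 mm, rim 14 mm high, floor 4 mm above the bench. Origin: centre of its underside, at bench height; z up.
- amber: A brown bottle with a black cap, 63 mm in diameter, 132 mm tall, loose; it is not part of the job and stays where it is. Origin: centre of its underside.
- brass_weight: A brass calibration weight, 31 mm in diameter, 45 mm tall, with a 16 mm knob, loose; it is not part of the job and stays where it is. Origin: centre of its underside.
Things that resemble listed ones, but are neither listed nor needed, are in the scene too. What is shaped like the dropper but green or turquoise is not meant.

How it is judged:
By the outcome, as a careful person would: the job done as asked, in the order asked, and still so for the second after the job is handed in, with the robot touching nothing.
It also fails if it takes over 112 s, if anything falls off the work surface, if the arm or the gripper's body presses on something with over 40 N, if the wrist force passes 120 N, or if a joint passes its speed limit or range.

ROBOT

A 6-joint arm with a two-finger parallel gripper is mounted at the origin on a cart in front of the work surface, level with it; the furniture and walls round the work are solid. World frame = base frame: x ahead of the robot, y to its left, z up, the work surface at z = 0. Lengths are in m, angles in degrees, forces in N, time in s.
With the tool pointing down it reaches from about 0.25 to 0.775 m from the base axis. Payload 4 kg.
Tool frame: the origin (TCP) lies at the very end of the fingers, on their centre line; the grasp point (between the pads) lies 19 mm behind it (bot.grip_point_offset is the distance from the TCP to the grasp point, in m); z points along the fingers, y is the line along which they close (so a half turn about z gives the same grasp; the last joint's range is limited). The gripper opens to 94 mm and grips with 3 to 60 N. Pads are 16 mm wide; open, the fingers measure 119 mm over their backs; the gripper's body (75 mm by 177 mm) begins 78 mm behind the grasp point.
Start: joints at [-83.027, 4.996, 78.535, -0, 96.463, -5.907], TCP at [0.123, -0.536, 0.206] pointing down, gripper open.
Joint ranges: [-177.83, 177.83], [-43.37, 116.18], [15.69, 146.23], [-61.86, 241.86], [9.47, 152.12], [-147.06, 147.06]. Speed limits (degrees/s): [159.86, 159.86, 180, 180, 180, 180].

INTERFACE

Orientations are given as a 3x3 rotation matrix whose columns are the frame's x, y, z axes.
In Python, from station import bot gives the robot as it stands.
- The arm moves only by the tool send_path, called by a JSON object that holds its "fn" and its "kwargs". Schema: {"type":"object","properties":{"segments":{"type":"array","items":{"type":"object","properties":{"turn_vec":{"type":"array","items":{"type":"number"},"minItems":3,"maxItems":3},"d":{"type":"array","items":{"type":"number"},"minItems":3,"maxItems":3},"finger_gap":{"type":"number"}},"additionalProperties":false,"required":["finger_gap"]},"minItems":1,"maxItems":12},"grip_n":{"type":"number"},"only":{"type":"string"},"quiet":{"type":"boolean"},"lines":{"type":"string"}},"required":["segments"],"additionalProperties":false}. segments is a list of rows, 1 to 12 of them, each an object with the fields turn_vec (a list: a rotation vector rx, ry, rz in normalised numbers (1 is 4 rad)), d (a list: dx, dy, dz in parts of the range, where 1.0 means 0.6 m), finger_gap (the finger opening in m); a field left out counts as zero (the opening has to be given); each row is the pose to reach, as a shift and turn from the pose commanded when the call began, along the tool's axes at that moment; what a row does not reach only later rows make up. A row lasts 1/8 s, in which the tool goes at most 0.0625 m and 10.7 degrees, less where a joint would pass 70% of its speed; a pose out of reach is approached as far as the arm can. The fingers move at their own pace and stop on an object; grip_n is the grip in N (left out, the last holds). Time passes only in rows, so rows that do not move let the fingers close. The tool returns the time, the measured TCP pose, the force, the opening and the grip force at its end. only (a regular expression) keeps the lines of the reply that match it, lines (a string "A,B") keeps lines A to B, and quiet returns only ok. A shift or turn number past 1, either way, is cut back to 1. Input that does not fit is refused with a message, and nothing moves.
- bot.get_state(): the state, without advancing time (a new reading comes with each control period).
- bot.get_image(name): name is "scene" or "top"; returns (picture, depth): 420x560x3 uint8, red, green, blue; 420x560 float32, m along the optical axis (not along the pixel's ray), 0 where there is no reading.
- bot.camera_model(name): a dict with "K" (3x3 intrinsics, pixels), "k1" (the pictures are not rectified: a ray, as slopes to the right and down, at radius r is drawn at 1 + k1 r^2 times it, then the intrinsics apply), "eye" and "orientation" of the camera in the world. Camera axes: x right, y down, z forward; pixel columns grow to the right and rows downward; lengths in m; the calibration is good to about 2 mm. A picture is of the moment at which its call begins. camera_model takes no time and is no camera call.
- bot.close_job(): hands the job in; it is judged then, once.
The state is a dict: "time": time; "qpos": joint angles; "joint_vel": joint speeds; "effort": joint torques, N m; "eef_pos": TCP position; "tcp_rot": TCP orientation; "contact_force": force on the tool from outside, world axes, zero at the start; "torque": the same for the moment, N m; "width": finger opening in m; "finger_force": force on a finger pad.
Only numpy, scipy, OpenCV 4.12 (cv2) and the standard library are available. Lean on these libraries where they do the work, as an engineer would, in place of code of your own. Each camera call takes 0.05 s, during which the arm holds its last target. There are 200 camera calls.

## Working session

There is one attempt and no reset: what is moved stays moved. The work goes in short steps, Python scripts to look and compute and a tool call to move; the robot and the scene stay as the last step left them, time stands still between calls to the robot, and variables do not carry over. Pictures are saved under pics/ and viewed, at most 14 in all, crops included, and the job is handed in when it is done.

```bash
ls; mkdir -p pics; python3 - <<'E'
from station import bot
import cv2,numpy as np
for n in("scene","top"):
    im,d=bot.get_image(n); cv2.imwrite(f"pics/{n}0.png",im[:,:,::-1]); np.save(f"pics/{n}0.npy",d)
    m=bot.camera_model(n); print(n,m)
s=bot.get_state();print(s['time'],s['eef_pos'],s['tcp_rot'],s['width'])
E
```

```text
pics
scene {'K': array([[414.96845661,   0.        , 278.83219801],
       [  0.        , 414.96845661, 206.97785309],
       [  0.        ,   0.        ,   1.        ]]), 'k1': -0.06417115437574226, 'eye': array([0.17529108, 0.46698318, 0.70955563]), 'orientation': array([[-0.80921463, -0.46150367,  0.363574  ],
       [-0.58734635,  0.62072965, -0.51934475],
       [ 0.01399834, -0.63380523, -0.77336601]])}
top {'K': array([[455.79002945,   0.        , 274.99021606],
       [  0.        , 455.79002945, 207.10454171],
       [  0.        ,   0.        ,   1.        ]]), 'k1': -0.05948224222551538, 'eye': array([0.40906545, 0.02702362, 1.06506854]), 'orientation': array([[-0.02884683, -0.99626995,  0.08132674],
       [-0.99950176,  0.02770621, -0.01511924],
       [ 0.01280959, -0.08172236, -0.99657281]])}
0.1 [ 0.12253795 -0.53568275  0.20442773] [[ 9.74836843e-01  2.22919404e-01 -2.63225036e-04]
 [ 2.22919490e-01 -9.74834928e-01  1.94032358e-03]
 [ 1.75934817e-04 -1.95017690e-03 -9.99998083e-01]] 0.09380186766306645
```

View pics/scene0.png

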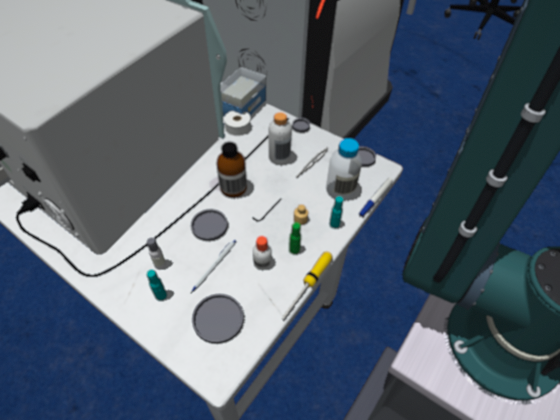

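View pics/top0.png

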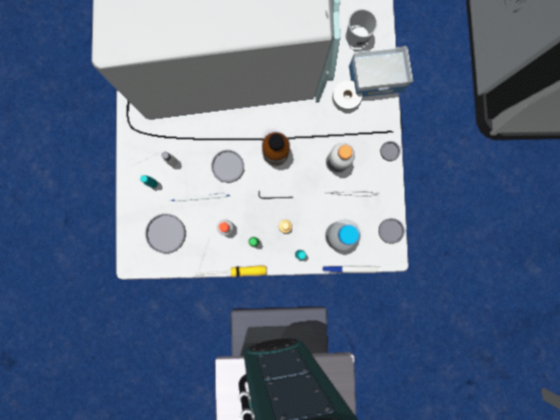

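Top view: candidates for the bottles are media (347,235, blue cap), diluent (344,155, orange), stain (225,228, red) and dropper (168,158, grey cap). The slim ones at (149,181), (253,242) and (301,255) are turquoise or green, so they are not meant. The stands are at (165,233), (228,166), (390,231) and (390,151). I'll confirm in an enlarged crop.

```bash
cat > h.py <<'E'
from station import bot
import cv2,numpy as np
def rays(n,uv):
    m=bot.camera_model(n);K=m['K'];p=(np.array(uv,float).reshape(-1,2)-K[:2,2])/K[0,0]
    q=cv2.undistortPoints(p.reshape(-1,1,2),np.eye(3),np.array([m['k1'],0,0,0,0.])).reshape(-1,2)
    return m['eye'],np.c_[q,np.ones(len(q))]@m['orientation'].T
def at_z(n,uv,z):
    e,r=rays(n,uv); return e+r*((np.broadcast_to(z,len(r))-e[2])/r[:,2])[:,None]
def tri(uv_s,uv_t):
    out=[]
    for a,b in zip(uv_s,uv_t):
        e1,r1=rays("scene",a);e2,r2=rays("top",b);r1=r1[0];r2=r2[0]
        t=np.linalg.lstsq(np.c_[r1,-r2],e2-e1,rcond=None)[0]
        p,q=e1+t[0]*r1,e2+t[1]*r2; out.append(np.r_[(p+q)/2,np.linalg.norm(p-q)])
    return np.array(out)
def cloud(n,d):
    v,u=np.mgrid[:420,:560];e,r=rays(n,np.c_[u.ravel(),v.ravel()]); return (e+r*d.reshape(-1,1)).reshape(420,560,3)
E
python3 - <<'E'
from h import *
t=cv2.imread("pics/top0.png");s=cv2.imread("pics/scene0.png")
cv2.imwrite("pics/tc1.png",cv2.resize(t[125:275,130:410][:, :280],None,fx=2.85,fy=2.85,interpolation=cv2.INTER_CUBIC)[:, :800])
cv2.imwrite("pics/sc1.png",cv2.resize(s[100:350,130:410],None,fx=2.4,fy=2.4,interpolation=cv2.INTER_CUBIC))
P=cloud("top",np.load("pics/top0.npy"))
np.set_printoptions(precision=3,suppress=True)
for u,v in[(165,233),(228,166),(390,231),(390,151),(348,235),(345,152),(225,227),(166,156),(286,225),(276,143),(200,50),(200,15),(325,30),(330,60),(150,110),(240,105),(380,68),(347,94),(149,181),(253,242),(301,255),(235,210),(310,175)]:print((u,v),P[v,u])
E
```

```text
(165, 233) [0.442 0.268 0.005]
(228, 166) [0.596 0.119 0.002]
(390, 231) [ 0.432 -0.257  0.002]
(390, 151) [ 0.622 -0.267  0.003]
(348, 235) [ 0.423 -0.133  0.144]
(345, 152) [ 0.597 -0.137  0.129]
(225, 227) [0.449 0.121 0.078]
(166, 156) [0.607 0.246 0.088]
(286, 225) [ 0.452 -0.012  0.043]
(276, 143) [0.619 0.007 0.131]
(200, 50) [0.733 0.133 0.338]
(200, 15) [0.794 0.132 0.34 ]
(325, 30) [ 0.762 -0.076  0.34 ]
(330, 60) [ 0.731 -0.09   0.288]
(150, 110) [0.712 0.282 0.083]
(240, 105) [0.73  0.085 0.043]
(380, 68) [ 0.797 -0.234  0.079]
(347, 94) [ 0.764 -0.17   0.001]
(149, 181) [0.557 0.29  0.063]
(253, 242) [0.415 0.061 0.087]
(301, 255) [ 0.385 -0.04   0.089]
(235, 210) [ 0.492  0.105 -0.001]
(310, 175) [ 0.57  -0.074 -0.001]
```

View pics/tc1.png

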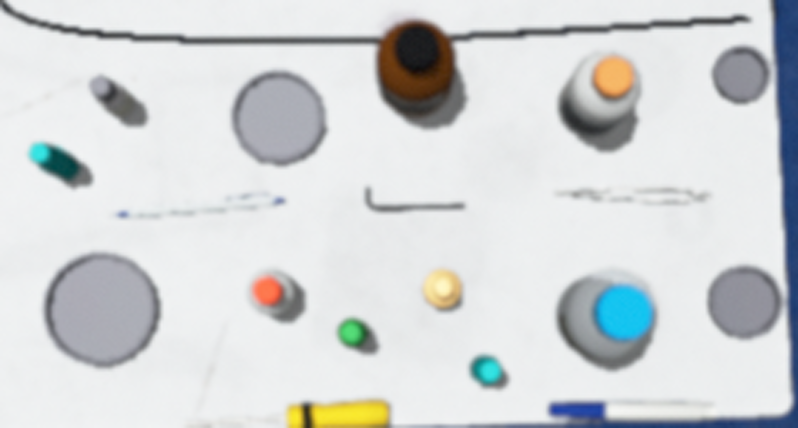

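View pics/sc1.png

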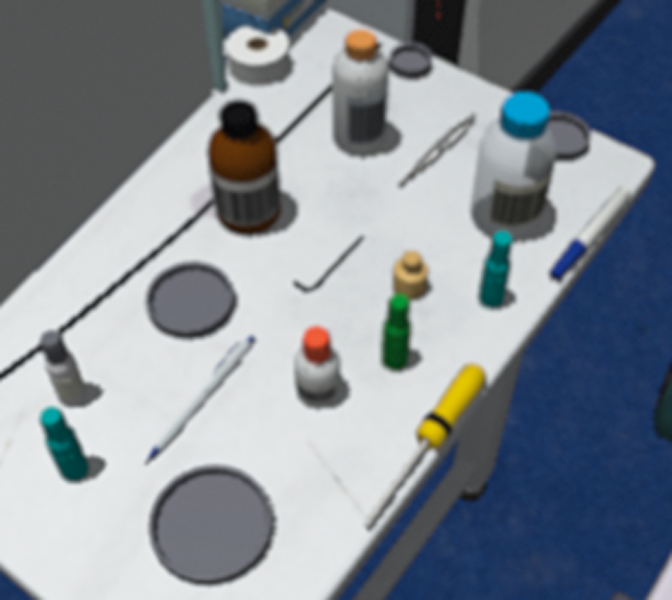

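The crops confirm the picks. The dropper is the grey-cap whitish bottle at tc1 (101,87), and the turquoise and green lookalikes stay. The measured stand outlines (about 93, 76, 59 and 46 mm) match XL, L, M and S. Next I triangulate the cap tops and rims.

```bash
python3 - <<'E'
from h import *
np.set_printoptions(precision=4,suppress=True)
T=np.array([(624,313),(614,76),(267,291),(101,87),(102,309),(279,118),(744,302),(740,74)],float)
S=np.array([(526,105),(361,41),(316,337),(51,341),(212,523),(191,299),(563,135),(410,60)],float)
t=(T+.5)/2.85-.5+[130,125]; s=(S+.5)/2.4-.5+[130,100]
print(tri(s,t))
z=np.array([.141,.131,.082,.086,.014,.014,.014,.014])
print(np.c_[at_z("top",t,z)[:,:2],at_z("scene",s,z)[:,:2]])
E
```

```text
[[ 0.425  -0.1344  0.1426  0.0013]
 [ 0.5996 -0.1375  0.125   0.0012]
 [ 0.4509  0.1255  0.0777  0.0019]
 [ 0.6112  0.2504  0.0788  0.0019]
 [ 0.4427  0.2679  0.0038  0.0014]
 [ 0.596   0.12    0.0054  0.0017]
 [ 0.4319 -0.2573  0.0102  0.0017]
 [ 0.6223 -0.2633  0.0086  0.0011]]
[[ 0.4245 -0.135   0.4263 -0.1358]
 [ 0.5979 -0.1368  0.5958 -0.131 ]
 [ 0.4498  0.1246  0.4498  0.1283]
 [ 0.609   0.2482  0.6071  0.2534]
 [ 0.4418  0.2651  0.4394  0.2711]
 [ 0.5938  0.1188  0.5916  0.1247]
 [ 0.4326 -0.2559  0.4298 -0.2538]
 [ 0.6208 -0.2621  0.6194 -0.2575]]
```

Units first: shifts go in shares of 0.6 m and turns go in shares of 4 rad. So 0.3837 m / 0.6 = 0.6395, -0.3235 m / 0.6 = -0.5392, 12.9 degrees / 229.1831 = 0.0563.

{"fn": "send_path", "kwargs": {"segments": [{"turn_vec": [0, 0, 0.0057], "d": [0.064, -0.054, 0], "finger_gap": 0.08}, {"turn_vec": [0, 0, 0.0113], "d": [0.1278, -0.1078, 0], "finger_gap": 0.08}, {"turn_vec": [0, 0, 0.017], "d": [0.1917, -0.1617, 0], "finger_gap": 0.08}, {"turn_vec": [0, 0, 0.0227], "d": [0.2558, -0.2157, 0], "finger_gap": 0.08}, {"turn_vec": [0, 0, 0.0279], "d": [0.32, -0.27, 0], "finger_gap": 0.08}, {"turn_vec": [0, 0, 0.0336], "d": [0.3833, -0.3233, 0], "finger_gap": 0.08}, {"turn_vec": [0, 0, 0.0393], "d": [0.4475, -0.3775, 0], "finger_gap": 0.08}, {"turn_vec": [0, 0, 0.0449], "d": [0.5117, -0.4317, 0], "finger_gap": 0.08}, {"turn_vec": [0, 0, 0.0563], "d": [0.6395, -0.5392, 0], "finger_gap": 0.08}, {"turn_vec": [0, 0, 0.0563], "d": [0.6395, -0.5392, 0], "finger_gap": 0.08}, {"turn_vec": [0, 0, 0.0563], "d": [0.6395, -0.5392, 0], "finger_gap": 0.08}, {"turn_vec": [0, 0, 0.0563], "d": [0.6395, -0.5392, 0], "finger_gap": 0.08}], "grip_n": 25}}

```text
time: 1.6
eef_pos: [0.424, -0.1356, 0.2051]
tcp_rot: [[1.0, -0.0, -0.001], [-0.0, -1.0, -0.0], [-0.001, 0.0, -1.0]]
contact_force: [0.3, 0.1, -0.1]
width: 0.0798
finger_force: 0.0
```

```bash
python3 -c "
from station import bot
print(bot.get_state()['tcp_rot'].round(4))"
```

```text
[[ 1.0e+00 -3.0e-04 -1.1e-03]
 [-3.0e-04 -1.0e+00 -4.0e-04]
 [-1.1e-03  4.0e-04 -1.0e+00]]
```

Converted, 0.087 m / 0.6 = 0.145, 0.08 m / 0.6 = 0.1333.

{"fn": "send_path", "kwargs": {"segments": [{"d": [0, 0, 0.05], "finger_gap": 0.08}, {"d": [0, 0, 0.1], "finger_gap": 0.08}, {"d": [0, 0, 0.1333], "finger_gap": 0.08}, {"d": [0, 0, 0.145], "finger_gap": 0.08}, {"d": [0, 0, 0.145], "finger_gap": 0.08}, {"d": [0, 0, 0.145], "finger_gap": 0.03}, {"d": [0, 0, 0.145], "finger_gap": 0.03}, {"d": [0, 0, 0.145], "finger_gap": 0.03}, {"d": [0, 0, 0.145], "finger_gap": 0.03}, {"d": [0, 0, 0.145], "finger_gap": 0.03}, {"d": [0, 0, 0.145], "finger_gap": 0.03}], "grip_n": 30}}

```text
time: 2.98
eef_pos: [0.4247, -0.1352, 0.1187]
tcp_rot: [[1.0, -0.0, 0.0], [-0.0, -1.0, 0.0], [0.0, -0.0, -1.0]]
contact_force: [-0.1, 0.7, 1.2]
width: 0.0428
finger_force: 30.0
```

Converted, -0.36 m / 0.6 = -0.6, -0.12 m / 0.6 = -0.2.

{"fn": "send_path", "kwargs": {"segments": [{"d": [0, 0, -0.0333], "finger_gap": 0.03}, {"d": [0, 0, -0.1], "finger_gap": 0.03}, {"d": [0, 0, -0.1667], "finger_gap": 0.03}, {"d": [0, 0, -0.2], "finger_gap": 0.03}, {"d": [0.0017, -0.0333, -0.2], "finger_gap": 0.03}, {"d": [0.005, -0.1083, -0.2], "finger_gap": 0.03}, {"d": [0.0083, -0.1917, -0.2], "finger_gap": 0.03}, {"d": [0.0117, -0.275, -0.2], "finger_gap": 0.03}, {"d": [0.015, -0.3583, -0.2], "finger_gap": 0.03}, {"d": [0.0183, -0.4417, -0.2], "finger_gap": 0.03}, {"d": [0.0217, -0.525, -0.2], "finger_gap": 0.03}, {"d": [0.025, -0.6, -0.2], "finger_gap": 0.03}], "grip_n": 30}}

```text
time: 4.47
eef_pos: [0.4386, 0.2261, 0.2361]
tcp_rot: [[1.0, 0.0, -0.004], [0.0, -1.0, -0.002], [-0.004, 0.002, -1.0]]
contact_force: [0.5, -0.1, -5.5]
width: 0.0426
finger_force: 30.0
```

{"fn": "send_path", "kwargs": {"segments": [{"d": [0.0017, -0.05, 0], "finger_gap": 0.03}, {"d": [0.0025, -0.0717, 0], "finger_gap": 0.03}, {"d": [0.0025, -0.0717, 0], "finger_gap": 0.03}, {"d": [0.0025, -0.0717, 0], "finger_gap": 0.03}, {"d": [0.0025, -0.0717, 0], "finger_gap": 0.03}]}}

```text
time: 5.1
eef_pos: [0.4414, 0.2666, 0.2386]
tcp_rot: [[1.0, -0.002, 0.0], [-0.002, -1.0, -0.0], [0.0, 0.0, -1.0]]
contact_force: [0.9, 0.5, -6.4]
width: 0.0426
finger_force: 30.0
```

```bash
python3 - <<'E'
from h import *
im,d=bot.get_image("scene"); cv2.imwrite("pics/s2.png",cv2.resize(im[60:360,50:410,::-1],None,fx=2,fy=2))
E
```

```text
(no output)
```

View pics/s2.png

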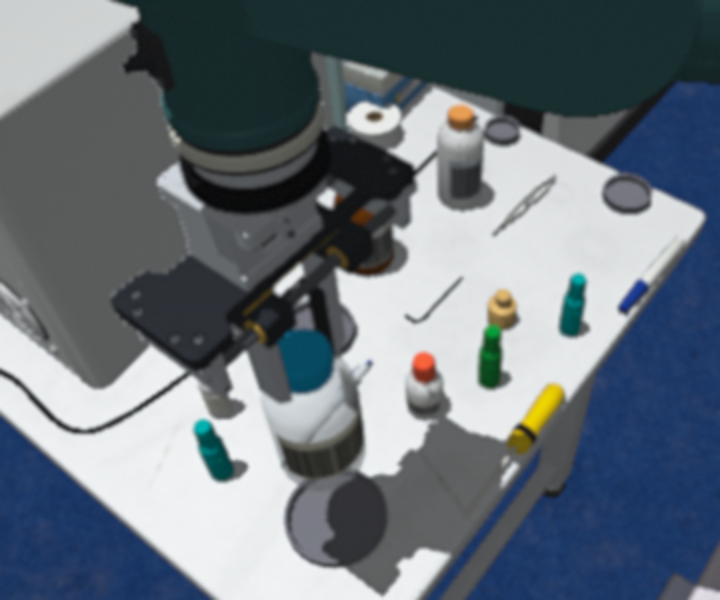

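The view shows the media bottle hanging above the XL stand (stand at 336,517 in s2), with nothing else moved. Lowering it now.

Converted, 0.116 m / 0.6 = 0.1933, 0.115 m / 0.6 = 0.1917.

{"fn": "send_path", "kwargs": {"segments": [{"d": [0, 0, 0.0333], "finger_gap": 0.03}, {"d": [0, 0, 0.0833], "finger_gap": 0.03}, {"d": [0, 0, 0.1333], "finger_gap": 0.03}, {"d": [0, 0, 0.1667], "finger_gap": 0.03}, {"d": [0, 0, 0.18], "finger_gap": 0.03}, {"d": [0, 0, 0.1867], "finger_gap": 0.03}, {"d": [0, 0, 0.1917], "finger_gap": 0.03}, {"d": [0, 0, 0.1933], "finger_gap": 0.03}, {"d": [0, 0, 0.1933], "finger_gap": 0.03}, {"d": [0, 0, 0.1933], "finger_gap": 0.03}]}}

```text
time: 6.4
eef_pos: [0.4414, 0.2678, 0.1228]
tcp_rot: [[1.0, -0.0, 0.001], [-0.0, -1.0, 0.0], [0.001, -0.0, -1.0]]
contact_force: [-0.6, -0.9, -5.1]
width: 0.0425
finger_force: 30.0
```

Converted, 0.002 m / 0.6 = 0.0033, 0.001 m / 0.6 = 0.0017.

{"fn": "send_path", "kwargs": {"segments": [{"d": [0, 0, 0.0017], "finger_gap": 0.03}, {"d": [0, 0, 0.0033], "finger_gap": 0.03}, {"d": [0, 0, 0.0033], "finger_gap": 0.03}]}}

```text
time: 6.78
eef_pos: [0.4417, 0.2679, 0.1227]
tcp_rot: [[1.0, -0.0, 0.002], [-0.0, -1.0, 0.001], [0.002, -0.001, -1.0]]
contact_force: [-3.9, 0.2, 4.9]
width: 0.0428
finger_force: 30.0
```

{"fn": "send_path", "kwargs": {"segments": [{"finger_gap": 0.05}, {"finger_gap": 0.07}, {"finger_gap": 0.08}, {"finger_gap": 0.08}, {"d": [0, 0, -0.05], "finger_gap": 0.08}, {"d": [0, 0, -0.1333], "finger_gap": 0.08}, {"d": [0, 0, -0.1667], "finger_gap": 0.08}, {"d": [0, 0, -0.1667], "finger_gap": 0.08}]}}

```text
time: 7.78
eef_pos: [0.4422, 0.2682, 0.2225]
tcp_rot: [[1.0, -0.0, 0.004], [-0.0, -1.0, 0.002], [0.004, -0.002, -1.0]]
contact_force: [-0.1, -0.4, -0.5]
width: 0.08
finger_force: 0.0
```

Converted, 0.405 m / 0.6 = 0.675, 0.156 m / 0.6 = 0.26.

{"fn": "send_path", "kwargs": {"segments": [{"d": [0.0167, 0.0417, 0], "finger_gap": 0.06}, {"d": [0.05, 0.125, 0], "finger_gap": 0.06}, {"d": [0.0833, 0.2167, 0], "finger_gap": 0.06}, {"d": [0.1167, 0.3, 0], "finger_gap": 0.06}, {"d": [0.15, 0.3833, 0], "finger_gap": 0.06}, {"d": [0.1833, 0.4667, 0], "finger_gap": 0.06}, {"d": [0.2167, 0.55, 0], "finger_gap": 0.06}, {"d": [0.2417, 0.6333, 0], "finger_gap": 0.06}, {"d": [0.26, 0.675, 0], "finger_gap": 0.06}, {"d": [0.26, 0.675, 0], "finger_gap": 0.06}, {"d": [0.26, 0.675, 0], "finger_gap": 0.06}, {"d": [0.26, 0.675, 0], "finger_gap": 0.06}], "grip_n": 20}}

```text
time: 9.28
eef_pos: [0.5967, -0.136, 0.2203]
tcp_rot: [[1.0, 0.001, -0.0], [0.001, -1.0, 0.0], [-0.0, -0.0, -1.0]]
contact_force: [-0.2, 0.0, -0.2]
width: 0.06
finger_force: 0.0
```

```bash
python3 - <<'E'
from h import *
im,d=bot.get_image("scene"); cv2.imwrite("pics/s3.png",cv2.resize(im[60:360,50:410,::-1],None,fx=2,fy=2))
E
```

```text
(no output)
```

View pics/s3.png

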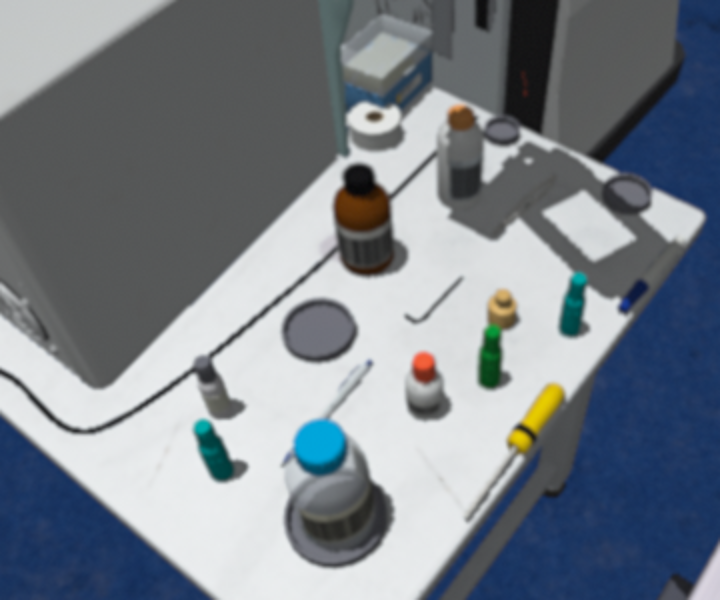

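The media bottle (320,445 in s3) stands upright in the XL stand. However, the gripper is not visible above the diluent bottle (460,118). I'll check with the top view before descending.

```bash
python3 - <<'E'
from h import *
a,_=bot.get_image("scene");b,_=bot.get_image("top")
cv2.imwrite("pics/st4.png",cv2.resize(np.hstack([a,b])[:,:,::-1],(800,300)))
m=bot.camera_model("scene");p=m['orientation'].T@(np.array([.597,-.136,.22])-m['eye']);print(m['K']@(p/p[2]),m['eye'])
E
```

```text
[281.80493166  79.98225245   1.        ] [0.17529108 0.46698318 0.70955563]
```

View pics/st4.png

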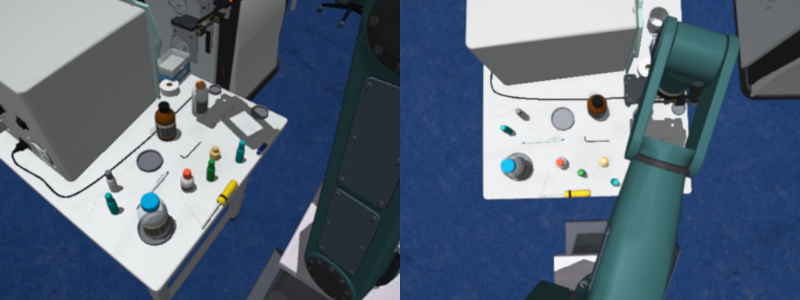

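The gripper is in fact above the crop, and its TCP projects to pixel (282,80) over the cap, so the pose is right. Descending and gripping.

Converted, 0.108 m / 0.6 = 0.18, 0.095 m / 0.6 = 0.1583.

{"fn": "send_path", "kwargs": {"segments": [{"d": [0.0017, 0, 0.05], "finger_gap": 0.06}, {"d": [0.0017, 0.0017, 0.1167], "finger_gap": 0.06}, {"d": [0.0017, 0.0017, 0.1583], "finger_gap": 0.06}, {"d": [0.0017, 0.0017, 0.18], "finger_gap": 0.06}, {"d": [0.0017, 0.0017, 0.18], "finger_gap": 0.06}, {"d": [0.0017, 0.0017, 0.18], "finger_gap": 0.02}, {"d": [0.0017, 0.0017, 0.18], "finger_gap": 0.02}, {"d": [0.0017, 0.0017, 0.18], "finger_gap": 0.02}, {"d": [0.0017, 0.0017, 0.18], "finger_gap": 0.02}, {"d": [0.0017, 0.0017, 0.18], "finger_gap": 0.02}, {"d": [0.0017, 0.0017, 0.18], "finger_gap": 0.02}], "grip_n": 25}}

```text
time: 10.8
eef_pos: [0.5985, -0.1381, 0.1134]
tcp_rot: [[1.0, -0.0, 0.002], [-0.0, -1.0, 0.0], [0.002, -0.0, -1.0]]
contact_force: [-0.3, 1.8, 4.3]
width: 0.0305
finger_force: 25.0
```

Converted, -0.258 m / 0.6 = -0.43, -0.13 m / 0.6 = -0.2167.

{"fn": "send_path", "kwargs": {"segments": [{"d": [0, 0, -0.0333], "finger_gap": 0.02}, {"d": [0, 0, -0.1167], "finger_gap": 0.02}, {"d": [-0.0333, 0, -0.1833], "finger_gap": 0.02}, {"d": [-0.1167, 0, -0.2], "finger_gap": 0.02}, {"d": [-0.1833, -0.0167, -0.2], "finger_gap": 0.02}, {"d": [-0.2167, -0.0667, -0.2], "finger_gap": 0.02}, {"d": [-0.2167, -0.15, -0.2], "finger_gap": 0.02}, {"d": [-0.2167, -0.2333, -0.2], "finger_gap": 0.02}, {"d": [-0.2167, -0.3167, -0.2], "finger_gap": 0.02}, {"d": [-0.2167, -0.3917, -0.2], "finger_gap": 0.02}, {"d": [-0.2, -0.43, -0.2], "finger_gap": 0.02}, {"d": [-0.15, -0.43, -0.2], "finger_gap": 0.02}]}}

```text
time: 12.3
eef_pos: [0.5071, 0.1213, 0.2311]
tcp_rot: [[1.0, 0.003, -0.003], [0.003, -1.0, -0.001], [-0.003, 0.001, -1.0]]
contact_force: [0.5, 0.6, -3.0]
width: 0.0304
finger_force: 25.0
```

{"fn": "send_path", "kwargs": {"segments": [{"d": [0.05, 0, 0], "finger_gap": 0.02}, {"d": [0.1167, 0, 0], "finger_gap": 0.02}, {"d": [0.1425, 0, 0], "finger_gap": 0.02}, {"d": [0.1425, 0, 0], "finger_gap": 0.02}, {"d": [0.1425, 0, 0], "finger_gap": 0.02}, {"d": [0.1425, 0, 0], "finger_gap": 0.02}]}}

```text
time: 13.05
eef_pos: [0.5929, 0.1196, 0.2326]
tcp_rot: [[1.0, -0.0, -0.0], [-0.0, -1.0, -0.0], [-0.0, 0.0, -1.0]]
contact_force: [-0.5, 0.1, -1.9]
width: 0.0306
finger_force: 25.0
```

```bash
python3 - <<'E'
from h import *
im,d=bot.get_image("scene"); cv2.imwrite("pics/s5.png",cv2.resize(im[60:360,50:410,::-1],None,fx=2,fy=2))
E
```

```text
(no output)
```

View pics/s5.png

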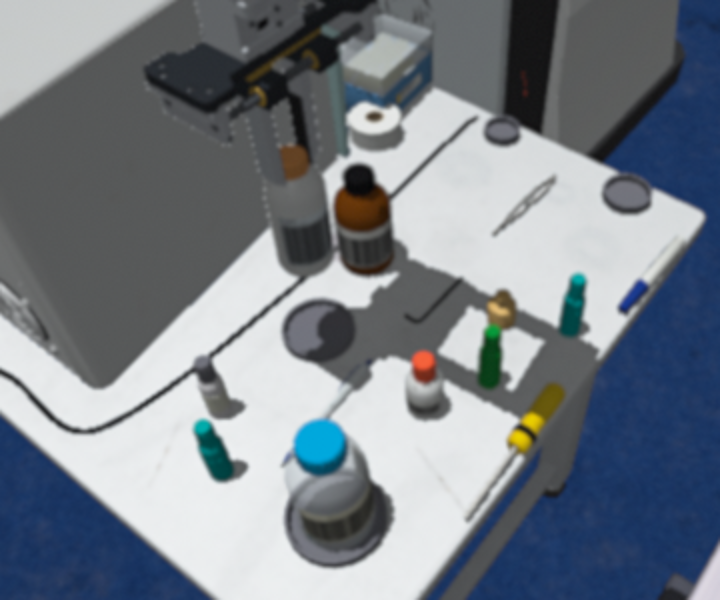

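The diluent bottle hangs above the L stand (319,330 in s5). The amber bottle is still at (363,235), and the L stand is far enough from it (about 60 mm of clearance). Lowering and releasing.

Converted, 0.117 m / 0.6 = 0.195, 0.115 m / 0.6 = 0.1917.

{"fn": "send_path", "kwargs": {"segments": [{"d": [0.0017, 0, 0.0333], "finger_gap": 0.02}, {"d": [0.0017, 0, 0.0833], "finger_gap": 0.02}, {"d": [0.0017, 0, 0.1333], "finger_gap": 0.02}, {"d": [0.0017, 0, 0.1667], "finger_gap": 0.02}, {"d": [0.0017, 0, 0.18], "finger_gap": 0.02}, {"d": [0.0017, 0, 0.1867], "finger_gap": 0.02}, {"d": [0.0017, 0, 0.1917], "finger_gap": 0.02}, {"d": [0.0017, 0, 0.1933], "finger_gap": 0.02}, {"d": [0.0017, 0, 0.195], "finger_gap": 0.02}, {"d": [0.0017, 0, 0.195], "finger_gap": 0.02}]}}

```text
time: 14.35
eef_pos: [0.5958, 0.1198, 0.1173]
tcp_rot: [[1.0, -0.0, 0.004], [-0.0, -1.0, 0.0], [0.004, -0.0, -1.0]]
contact_force: [-0.3, 0.5, 3.5]
width: 0.0302
finger_force: 25.0
```

Converted, -0.1458 m / 0.6 = -0.243, -0.006 m / 0.6 = -0.01.

{"fn": "send_path", "kwargs": {"segments": [{"finger_gap": 0.04}, {"finger_gap": 0.05}, {"finger_gap": 0.05}, {"d": [0, 0, -0.0333], "finger_gap": 0.05}, {"d": [0, 0, -0.1167], "finger_gap": 0.05}, {"d": [-0.0333, 0, -0.1333], "finger_gap": 0.05}, {"d": [-0.1167, -0.005, -0.1333], "finger_gap": 0.05}, {"d": [-0.2, -0.01, -0.1333], "finger_gap": 0.05}, {"d": [-0.243, -0.01, -0.1333], "finger_gap": 0.05}, {"d": [-0.243, -0.01, -0.1333], "finger_gap": 0.05}, {"d": [-0.243, -0.01, -0.1333], "finger_gap": 0.05}], "grip_n": 15}}

```text
time: 15.72
eef_pos: [0.4496, 0.1257, 0.1955]
tcp_rot: [[1.0, -0.001, 0.001], [-0.001, -1.0, -0.0], [0.001, 0.0, -1.0]]
contact_force: [-0.2, -0.2, 0.2]
width: 0.0504
finger_force: 0.0
```

```bash
python3 - <<'E'
from h import *
im,d=bot.get_image("scene"); cv2.imwrite("pics/s6.png",cv2.resize(im[60:360,50:410,::-1],None,fx=2,fy=2))
E
```

```text
(no output)
```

View pics/s6.png

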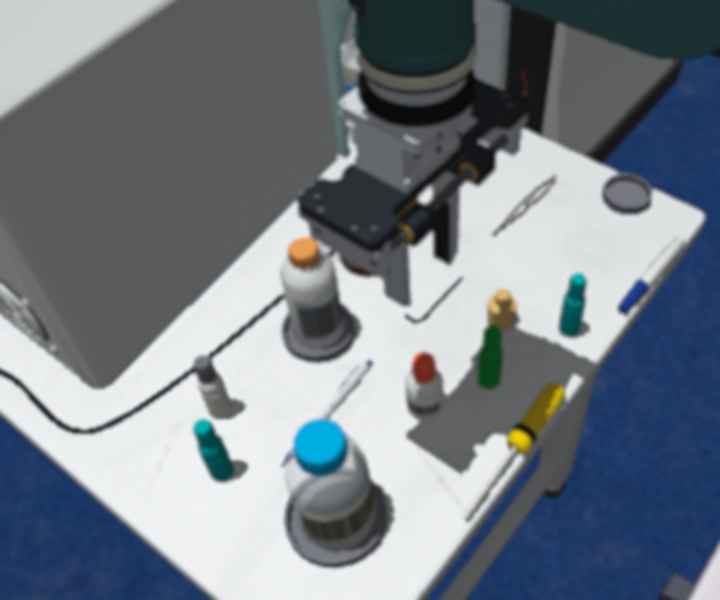

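The diluent bottle stands upright in the L stand (315,300 in s6). The gripper is above the stain bottle (424,383). Descending.

Converted, 0.135 m / 0.6 = 0.225, 0.12 m / 0.6 = 0.2.

{"fn": "send_path", "kwargs": {"segments": [{"d": [0, 0, 0.05], "finger_gap": 0.05}, {"d": [0, 0, 0.1333], "finger_gap": 0.05}, {"d": [0, 0, 0.2], "finger_gap": 0.05}, {"d": [0, 0, 0.225], "finger_gap": 0.05}, {"d": [0, 0, 0.225], "finger_gap": 0.05}, {"d": [0, 0, 0.225], "finger_gap": 0.012}, {"d": [0, 0, 0.225], "finger_gap": 0.012}, {"d": [0, 0, 0.225], "finger_gap": 0.012}, {"d": [0, 0, 0.225], "finger_gap": 0.012}, {"d": [0, 0, 0.225], "finger_gap": 0.012}, {"d": [0, 0, 0.225], "finger_gap": 0.012}], "grip_n": 15}}

```text
time: 17.15
eef_pos: [0.4496, 0.1259, 0.0615]
tcp_rot: [[1.0, -0.0, 0.002], [-0.0, -1.0, 0.0], [0.002, -0.0, -1.0]]
contact_force: [-1.3, 1.2, 6.1]
width: 0.0213
finger_force: 15.0
```

Converted, 0.382 m / 0.6 = 0.6367, -0.12 m / 0.6 = -0.2.

{"fn": "send_path", "kwargs": {"segments": [{"d": [0, 0, -0.0333], "finger_gap": 0.012}, {"d": [0, 0, -0.1167], "finger_gap": 0.012}, {"d": [0, 0, -0.1833], "finger_gap": 0.012}, {"d": [-0.0017, 0.0333, -0.2], "finger_gap": 0.012}, {"d": [-0.0067, 0.1167, -0.2], "finger_gap": 0.012}, {"d": [-0.01, 0.2, -0.2], "finger_gap": 0.012}, {"d": [-0.0133, 0.2833, -0.2], "finger_gap": 0.012}, {"d": [-0.0167, 0.3667, -0.2], "finger_gap": 0.012}, {"d": [-0.02, 0.45, -0.2], "finger_gap": 0.012}, {"d": [-0.0233, 0.5333, -0.2], "finger_gap": 0.012}, {"d": [-0.0267, 0.6, -0.2], "finger_gap": 0.012}, {"d": [-0.0292, 0.6367, -0.2], "finger_gap": 0.012}]}}

```text
time: 18.65
eef_pos: [0.43, -0.2579, 0.1788]
tcp_rot: [[1.0, -0.003, -0.003], [-0.003, -1.0, 0.001], [-0.003, -0.001, -1.0]]
contact_force: [0.5, -0.1, -0.8]
width: 0.0215
finger_force: 15.0
```

{"fn": "send_path", "kwargs": {"segments": [{"finger_gap": 0.012}, {"finger_gap": 0.012}, {"finger_gap": 0.012}, {"d": [0, 0, 0.05], "finger_gap": 0.012}, {"d": [0, 0, 0.1], "finger_gap": 0.012}, {"d": [0, 0, 0.1333], "finger_gap": 0.012}, {"d": [0, 0, 0.1333], "finger_gap": 0.012}, {"d": [0, 0, 0.1333], "finger_gap": 0.012}]}}

```text
time: 19.65
eef_pos: [0.4319, -0.2562, 0.1016]
tcp_rot: [[1.0, 0.0, 0.001], [0.0, -1.0, -0.001], [0.001, 0.001, -1.0]]
contact_force: [-0.9, 0.5, -0.8]
width: 0.0219
finger_force: 15.0
```

```bash
python3 - <<'E'
from h import *
im,d=bot.get_image("scene"); cv2.imwrite("pics/s7.png",cv2.resize(im[60:310,170:470,::-1],None,fx=2.4,fy=2.4))
E
```

```text
(no output)
```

View pics/s7.png

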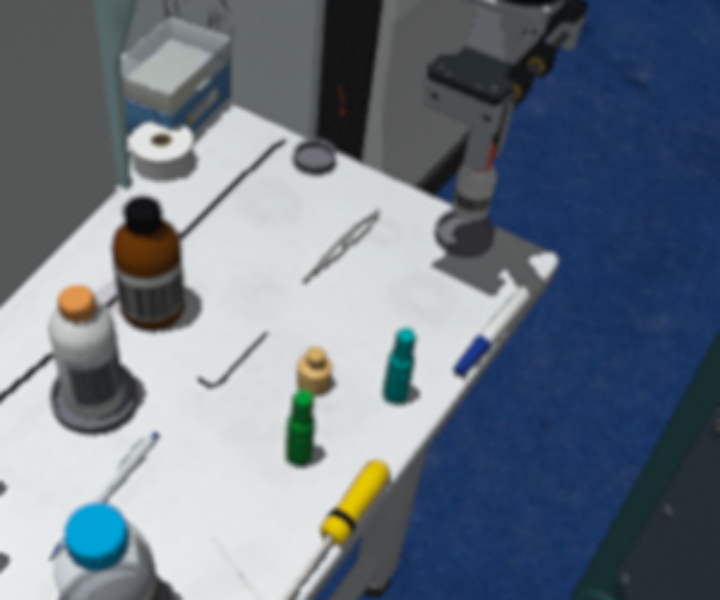

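The stain bottle hangs over the M stand (465,230 in s7), about 35 mm above its floor. Lowering it.

Converted, 0.038 m / 0.6 = 0.0633, 0.037 m / 0.6 = 0.0617.

{"fn": "send_path", "kwargs": {"segments": [{"d": [0, 0, 0.02], "finger_gap": 0.012}, {"d": [0, 0, 0.04], "finger_gap": 0.012}, {"d": [0, 0, 0.0517], "finger_gap": 0.012}, {"d": [0, 0, 0.0583], "finger_gap": 0.012}, {"d": [0, 0, 0.0617], "finger_gap": 0.012}, {"d": [0, 0, 0.0633], "finger_gap": 0.012}, {"d": [0, 0, 0.0633], "finger_gap": 0.012}]}}

```text
time: 20.58
eef_pos: [0.4318, -0.2563, 0.0656]
tcp_rot: [[1.0, -0.0, 0.002], [-0.0, -1.0, -0.0], [0.002, 0.0, -1.0]]
contact_force: [-4.3, 2.8, 12.0]
width: 0.0216
finger_force: 15.0
```

Converted, -0.325 m / 0.6 = -0.5417, -0.27 m / 0.6 = -0.45.

{"fn": "send_path", "kwargs": {"segments": [{"finger_gap": 0.03}, {"finger_gap": 0.045}, {"finger_gap": 0.045}, {"d": [0, 0, -0.05], "finger_gap": 0.045}, {"d": [0, 0, -0.1333], "finger_gap": 0.045}, {"d": [0, 0, -0.2167], "finger_gap": 0.045}, {"d": [0.0333, -0.0833, -0.2167], "finger_gap": 0.045}, {"d": [0.0633, -0.175, -0.2167], "finger_gap": 0.045}, {"d": [0.0933, -0.2667, -0.2167], "finger_gap": 0.045}, {"d": [0.1233, -0.3583, -0.2167], "finger_gap": 0.045}, {"d": [0.155, -0.45, -0.2167], "finger_gap": 0.045}, {"d": [0.1867, -0.5417, -0.2167], "finger_gap": 0.045}], "grip_n": 10}}

```text
time: 22.08
eef_pos: [0.5437, 0.0704, 0.1922]
tcp_rot: [[1.0, -0.0, 0.0], [-0.0, -1.0, -0.0], [0.0, 0.0, -1.0]]
contact_force: [0.5, -0.1, 0.2]
width: 0.0453
finger_force: 0.0
```

{"fn": "send_path", "kwargs": {"segments": [{"d": [0.03, -0.0833, 0], "finger_gap": 0.045}, {"d": [0.06, -0.1667, 0], "finger_gap": 0.045}, {"d": [0.09, -0.25, 0], "finger_gap": 0.045}, {"d": [0.11, -0.3017, 0], "finger_gap": 0.045}, {"d": [0.11, -0.3017, 0], "finger_gap": 0.045}, {"d": [0.11, -0.3017, 0], "finger_gap": 0.045}, {"d": [0.11, -0.3017, 0], "finger_gap": 0.045}]}}

```text
time: 22.95
eef_pos: [0.6093, 0.2484, 0.1927]
tcp_rot: [[1.0, -0.002, 0.0], [-0.002, -1.0, -0.0], [0.0, 0.0, -1.0]]
contact_force: [0.5, 0.5, -0.9]
width: 0.0447
finger_force: 0.0
```

```bash
python3 - <<'E'
from h import *
im,d=bot.get_image("scene"); cv2.imwrite("pics/s8.png",cv2.resize(im[60:360,50:410,::-1],None,fx=2,fy=2))
E
```

```text
(no output)
```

View pics/s8.png

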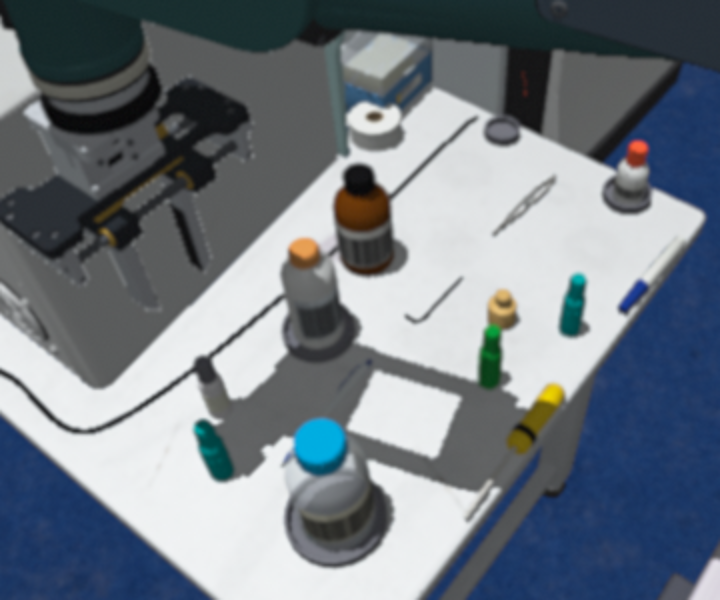

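The stain bottle is upright in the M stand (632,180 in s8). The gripper is above the dropper (grey cap, 205,372). Descending.

Converted, 0.127 m / 0.6 = 0.2117, 0.115 m / 0.6 = 0.1917.

{"fn": "send_path", "kwargs": {"segments": [{"d": [0, -0.0017, 0.05], "finger_gap": 0.045}, {"d": [0, -0.0017, 0.1333], "finger_gap": 0.045}, {"d": [0, -0.0017, 0.1917], "finger_gap": 0.045}, {"d": [0, -0.0017, 0.2117], "finger_gap": 0.045}, {"d": [0, -0.0017, 0.2117], "finger_gap": 0.045}, {"d": [0, -0.0017, 0.2117], "finger_gap": 0.01}, {"d": [0, -0.0017, 0.2117], "finger_gap": 0.01}, {"d": [0, -0.0017, 0.2117], "finger_gap": 0.01}, {"d": [0, -0.0017, 0.2117], "finger_gap": 0.01}, {"d": [0, -0.0017, 0.2117], "finger_gap": 0.01}], "grip_n": 10}}

```text
time: 24.25
eef_pos: [0.6099, 0.2508, 0.0665]
tcp_rot: [[1.0, -0.0, 0.002], [-0.0, -1.0, 0.0], [0.002, -0.0, -1.0]]
contact_force: [-0.2, -0.7, 2.8]
width: 0.0158
finger_force: 10.0
```

Converted, 0.34 m / 0.6 = 0.5667, -0.16 m / 0.6 = -0.2667.

{"fn": "send_path", "kwargs": {"segments": [{"d": [0, 0, -0.0333], "finger_gap": 0.01}, {"d": [0, 0, -0.1167], "finger_gap": 0.01}, {"d": [0, 0, -0.2], "finger_gap": 0.01}, {"d": [0, 0, -0.2667], "finger_gap": 0.01}, {"d": [-0.0333, 0.0333, -0.2833], "finger_gap": 0.01}, {"d": [-0.0833, 0.1, -0.2833], "finger_gap": 0.01}, {"d": [-0.1333, 0.1667, -0.2833], "finger_gap": 0.01}, {"d": [-0.1833, 0.2333, -0.2833], "finger_gap": 0.01}, {"d": [-0.2, 0.3167, -0.2833], "finger_gap": 0.01}, {"d": [-0.2, 0.4, -0.2833], "finger_gap": 0.01}, {"d": [-0.2, 0.4833, -0.2833], "finger_gap": 0.01}, {"d": [-0.2, 0.5667, -0.2833], "finger_gap": 0.01}]}}

```text
time: 25.75
eef_pos: [0.4889, -0.0908, 0.2367]
tcp_rot: [[1.0, -0.0, 0.001], [-0.0, -1.0, -0.0], [0.001, 0.0, -1.0]]
contact_force: [1.2, 0.8, -0.8]
width: 0.0163
finger_force: 10.0
```

{"fn": "send_path", "kwargs": {"segments": [{"d": [0.0167, 0.075, 0], "finger_gap": 0.01}, {"d": [0.0667, 0.1417, 0], "finger_gap": 0.01}, {"d": [0.1167, 0.2083, 0], "finger_gap": 0.01}, {"d": [0.1667, 0.2667, 0], "finger_gap": 0.01}, {"d": [0.2183, 0.2875, 0], "finger_gap": 0.01}, {"d": [0.2183, 0.2875, 0], "finger_gap": 0.01}, {"d": [0.2183, 0.2875, 0], "finger_gap": 0.01}, {"d": [0.2183, 0.2875, 0], "finger_gap": 0.01}, {"d": [0.2183, 0.2875, 0.0833], "finger_gap": 0.01}, {"d": [0.2183, 0.2875, 0.1667], "finger_gap": 0.01}, {"d": [0.2183, 0.2875, 0.2167], "finger_gap": 0.01}, {"d": [0.2183, 0.2875, 0.2167], "finger_gap": 0.01}]}}

```text
time: 27.25
eef_pos: [0.6178, -0.2603, 0.1027]
tcp_rot: [[1.0, 0.0, -0.006], [0.0, -1.0, 0.003], [-0.006, -0.003, -1.0]]
contact_force: [-0.4, -0.6, -0.8]
width: 0.0159
finger_force: 10.0
```

{"fn": "send_path", "kwargs": {"segments": [{"finger_gap": 0.01}, {"finger_gap": 0.01}]}}

```text
time: 27.5
eef_pos: [0.6214, -0.2625, 0.1088]
tcp_rot: [[1.0, -0.0, 0.005], [-0.0, -1.0, -0.003], [0.005, 0.003, -1.0]]
contact_force: [-0.0, -0.4, -0.4]
width: 0.0161
finger_force: 10.0
```

```bash
python3 - <<'E'
from h import *
im,d=bot.get_image("scene"); cv2.imwrite("pics/s9.png",cv2.resize(im[60:260,200:440,::-1],None,fx=3,fy=3))
E
```

```text
(no output)
```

View pics/s9.png

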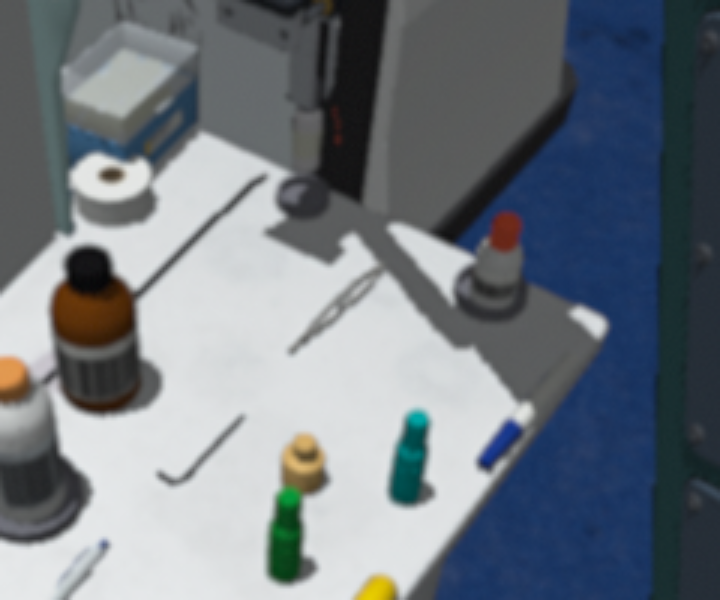

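The dropper hangs over the S stand (303,196 in s9). Lowering it.

Converted, 0.036 m / 0.6 = 0.06, 0.034 m / 0.6 = 0.0567.

{"fn": "send_path", "kwargs": {"segments": [{"finger_gap": 0.01}, {"d": [0, 0, 0.02], "finger_gap": 0.01}, {"d": [0, 0, 0.0367], "finger_gap": 0.01}, {"d": [0, 0, 0.05], "finger_gap": 0.01}, {"d": [0, 0, 0.0567], "finger_gap": 0.01}, {"d": [0, 0, 0.06], "finger_gap": 0.01}, {"d": [0, 0, 0.06], "finger_gap": 0.01}, {"d": [0, 0, 0.06], "finger_gap": 0.01}]}}

```text
time: 28.55
eef_pos: [0.6206, -0.262, 0.0705]
tcp_rot: [[1.0, -0.0, 0.001], [-0.0, -1.0, -0.001], [0.001, 0.001, -1.0]]
contact_force: [-0.4, 0.9, 4.5]
width: 0.016
finger_force: 10.0
```

Converted, -0.2 m / 0.6 = -0.3333, -0.17 m / 0.6 = -0.2833.

{"fn": "send_path", "kwargs": {"segments": [{"finger_gap": 0.025}, {"finger_gap": 0.04}, {"finger_gap": 0.04}, {"d": [0, 0, -0.05], "finger_gap": 0.04}, {"d": [0, 0, -0.1333], "finger_gap": 0.04}, {"d": [0, 0, -0.2167], "finger_gap": 0.04}, {"d": [-0.0667, 0.05, -0.25], "finger_gap": 0.04}, {"d": [-0.15, 0.1, -0.25], "finger_gap": 0.04}, {"d": [-0.2167, 0.1667, -0.25], "finger_gap": 0.04}, {"d": [-0.2833, 0.2167, -0.25], "finger_gap": 0.04}, {"d": [-0.3333, 0.25, -0.25], "finger_gap": 0.04}, {"d": [-0.3333, 0.25, -0.25], "finger_gap": 0.04}]}}

```text
time: 30.05
eef_pos: [0.4182, -0.4132, 0.2195]
tcp_rot: [[1.0, -0.004, -0.0], [-0.004, -1.0, -0.0], [-0.0, 0.0, -1.0]]
contact_force: [0.3, -0.1, -0.6]
width: 0.0404
finger_force: 0.0
```

```bash
python3 - <<'E'
from h import *
a,_=bot.get_image("scene");b,_=bot.get_image("top")
a=cv2.resize(a[95:375,80:420],(660,544))[:, :, ::-1]
cv2.imwrite("pics/s10.png",a)
cv2.imwrite("pics/t10.png",cv2.resize(b[120:290,110:420,::-1],None,fx=2.5,fy=2.5,interpolation=cv2.INTER_CUBIC))
E
```

```text
(no output)
```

View pics/s10.png

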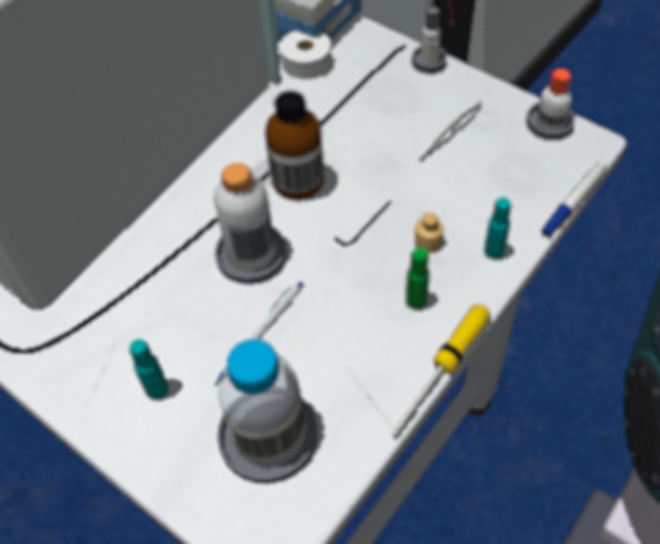

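View pics/t10.png

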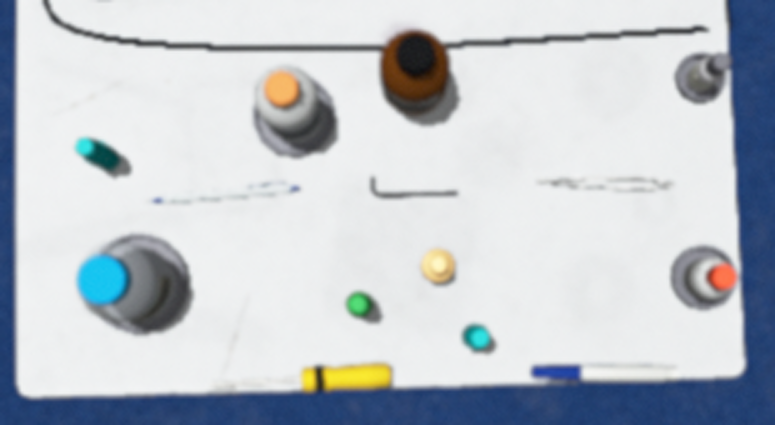

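Both views show all four bottles upright in their stands: media (265,420), diluent (248,235), stain (553,105) and dropper (430,45) in s10. The amber bottle and brass weight have not moved, and the arm is clear.

```bash
python3 -c "
from station import bot
print(bot.close_job())"
```

```text
the job is handed in; nothing more can be done
None
```

All four white bottles stand upright in the stands of their sizes, the brown bottle and the brass weight look unmoved in the final pictures, and the job was handed in at about 30 s of the 112 s allowed.

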